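# Clamp the next slat on the vacuum jig

### The job

Take the loose slat off the bearer board and lay it flat along the one empty pad of the vacuum jig, centred on it so that it covers the rubber seal, letting go only once it rests there. Then open that pad's valve fully, its handle turned a quarter turn anticlockwise to lie in line with its pipe. Do not touch the other valve handles or knock the slats already clamped, and leave everything else where it is.

Things in the scene. Friction and masses are not known exactly. Their poses are not given: they have to be found in the camera images.
- slat: The loose slat to be clamped: a plain light-wood bar 160 mm long (its own x), 30 mm wide (y), 22 mm thick (z), about 75 g, lying flat across the two battens of the bearer board. Origin: centre of its underside, 33 mm above the bench at the start. It may be laid either way round.
- bearers: Fixed wooden board 160 (x) x 190 (y) x 9 mm with two wooden battens along its y, 22 mm wide, 90 mm apart between centres, tops 33 mm above the bench; slat and dark offcut lie across them, over 25 mm apart. Between the battens the free depth under the slat is 24 mm. Origin: centre of the underside.
- jig: Fixed vacuum jig: plywood base 340 (x) x 280 (y) x 12 mm, origin: centre of its underside. Four zones side by side along y, at -93, -31, 31, 93 mm, each running to +x: valve (x = -100 mm), pipe, narrow pad (centre x = 45 mm); which one is empty differs. Header pipe along y at x = -150 mm, top 45 mm above the bench; gauge at its +y end, 95 mm high; batten at x = 152 mm, 32 mm high.
- pad (a point): Centre of the top of the one empty pad's black rubber seal, 40 mm above the bench; axes as the jig's. Seal 110 (x) x 16 (y) x 4 mm, on an aluminium bar 130 x 24 x 24 mm that stands on the base: fingertips may go 24 mm below the seal beside it. A slat laid here has 32 mm clear to a clamped slat beside it (62 mm between centres).
- valve_d (a joint): Handle of the empty zone's valve, in rad: 0 = shut, lying across its pipe (along the jig's y); turns anticlockwise seen from above to its stop at 1.571 = fully open, in line with the pipe (along the jig's x). Stiff, about 0.08 N m; stays where it is left. Starts between 0 and 0.15.
- grip_d (a point): On the turning axis of the empty zone's valve, in its handle, 76 mm above the bench, 145 mm from the pad's centre towards the jig's -x. Handle: dark steel bar 60 mm long (this point's y), 11 mm wide (x), from 60 to 86 mm above the bench; under it a 16 mm stem, then the brass body, 27 mm wide, top 47 mm. The point turns with the handle; at 0 its axes are the jig's.
- valve_a: Handle of a zone in use, the same in all as the empty zone's (60 x 11 x 26 mm, its own y along its length), standing open, about in line with its pipe. Not to be touched. Origin on its turning axis, 58 mm above the bench, at a zone's valve place.
- clamped_a: A slat already held on its pad, the same as the loose one (160 x 30 x 22 mm, x along its length); does not move. Origin: centre of its underside, 40 mm above the bench.
- valve_b: Handle of a zone in use, the same in all as the empty zone's (60 x 11 x 26 mm, its own y along its length), standing open, about in line with its pipe. Not to be touched. Origin on its turning axis, 58 mm above the bench, at a zone's valve place.
- clamped_b: A slat already held on its pad, the same as the loose one (160 x 30 x 22 mm, x along its length); does not move. Origin: centre of its underside, 40 mm above the bench.
- valve_c: Handle of a zone in use, the same in all as the empty zone's (60 x 11 x 26 mm, its own y along its length), standing open, about in line with its pipe. Not to be touched. Origin on its turning axis, 58 mm above the bench, at a zone's valve place.
- clamped_c: A slat already held on its pad, the same as the loose one (160 x 30 x 22 mm, x along its length); does not move. Origin: centre of its underside, 40 mm above the bench.
- offcut: Bystander: dark wood offcut 125 x 58 x 30 mm, beside the slat on the battens. Origin: underside.
- flask: Bystander: closed green drinking flask, 72 mm diameter, 215 mm high, standing. Origin: underside.
- glue: Bystander: yellow glue bottle, 60 mm diameter, 170 mm high, standing. Origin: underside.
- tape: Bystander: roll of pale tape lying flat, 90 mm diameter, 24 mm high. Origin: underside.
- mallet: Bystander: wooden mallet lying on the bench, head 65 x 125 x 75 mm, handle towards its -x. Origin: underside.
- square: Bystander: joiner's try square lying flat: dark stock 120 mm, steel blade 200 mm along its x. Origin: underside.
- screwbox: Bystander: closed cardboard screw box 90 x 65 x 40 mm. Origin: underside.
- phone: Bystander: plain dark phone lying flat, 150 x 72 x 9 mm. Origin: underside.
Mind the look-alikes: they are no part of the job. Of the things shaped like the slat, the wood one is meant.

How it is judged:
By the outcome, as a careful person would: the job done as asked, in the order asked, and still so for the second after the job is handed in, with the robot touching nothing.
It also fails if it takes over 59 s, if anything falls off the work surface, if the arm or the gripper's body presses on something with over 40 N, if the wrist force passes 120 N, or if a joint passes its speed limit or range.

### The arm

A 6-joint arm with a two-finger parallel gripper is mounted at the origin on the work surface. World frame = base frame: x ahead of the robot, y to its left, z up, the work surface at z = 0. Lengths are in m, angles in rad, forces in N, time in s.
With the tool pointing down it reaches from about 0.15 to 0.775 m from the base axis. Payload 6.1 kg.
Tool frame: the origin (TCP) lies between the finger pads; the fingertips stand 25 mm ahead of it and the grasp point (between the pads) lies 6 mm ahead of it (env.tips_ahead is the distance from the TCP to the fingertips, in m); y points along the fingers, z is the direction in which the jaws open and shut, and the axes are right-handed (so a half turn about y gives the same grasp; the last joint's range is limited). The gripper opens to 85 mm and grips with 20 to 120 N. Pads are 22 mm wide; open, the fingers measure 114 mm over their backs; the gripper's body (76 mm by 85 mm) begins 54 mm behind the grasp point. The pads swing forward as they close: fully open they stand 13 mm farther back than shut.
Start: joints at [1.298, 0.126, -0.04, 1.405, 0, 1.571], TCP at [0.141, 0.506, 0.256] pointing down, gripper open.
Joint ranges: [-2.72, 2.72], [-0.95, 1.95], [-1.27, 1.35], [-1.78, 2.02], [-1.46, 1.47], [-3.14, 3.14]. Speed limits (rad/s): [2.39, 2.39, 3.01, 3.14, 3.14, 3.14].

### API

Orientations are given as a 3x3 rotation matrix whose columns are the frame's x, y, z axes.
In Python, from rig import status, optics, finish_job, env gives the robot as it stands. The module is installed in compiled form; this text tells all that it offers.
- The arm moves only by the tool play_rows, never from a script. Its argument "increments" is a list of rows, each a list of 3 entries, a list of its own where there are three numbers: the shift along the tool's x, y, z in cm, then the turn, a rotation vector about the tool's x, y, z in rad, then the opening in per cent of the stroke, from 0 (shut) to 100 (fully open). A call has 1 to 20 rows; each row shifts and turns the commanded pose from where the row before left it, along the tool's axes as they then stand; what a row does not reach is not made up. A row lasts 1/10 s, in which the tool goes at most 50 mm and 8.59 degrees, less where a joint would pass 70% of its speed; a pose out of reach is approached as far as the arm can. A call is refused whole if a number of a shift passes 5 or a number of a turn 0.15, either way. A call with a gripper value outside its range is refused whole. The fingers move at their own pace and stop on an object; "squeeze" is the grip in N (left out, the last holds). Time passes only in rows, so rows that do not move let the fingers close. It gives the time, the measured TCP pose, the force and the opening at its end, in the units of the state.
- status.sense(): the state, without advancing time (a new reading comes with each control period).
- optics.camera(name): name is "scene" or "side" or "wrist"; returns a dict with "frame" (400x640x3 uint8, blue, green, red), "fx", "fy", "cx", "cy" (pixels), "distortion" ([k1, k2, p1, p2, k3] as OpenCV has them; the pictures are not rectified), "extrinsics" (4x4, takes a point from camera to world coordinates). Camera axes: x right, y down, z forward; pixel columns grow to the right and rows downward; lengths in m; the calibration is good to about 2 mm. A picture is of the moment at which its call begins. There is no depth.
- finish_job(): hands the job in, once; it reports no verdict.
The state is a dict: "time": time; "qpos": joint angles; "qvel": joint speeds; "effort": joint torques, N m; "ee_pos": TCP position; "eef_rot": TCP orientation; "wrist_force": force on the tool from outside, world axes, zero at the start; "ft_torque": the same for the moment, N m; "width": opening from 0.0 (shut) to 1.0 (fully open).
Only numpy, scipy, OpenCV 4.12 (cv2) and the standard library are available. Lean on these libraries where they do the work, as an engineer would, in place of code of your own. Each camera call takes 0.05 s, during which the arm holds its last target. There are 200 camera calls.

## Working session

There is one attempt and no reset: what is moved stays moved. The work goes in short steps, Python scripts to look and compute and a tool call to move; the robot and the scene stay as the last step left them, time stands still between calls to the robot, and variables do not carry over. Pictures are saved under pics/ and viewed, about 8 in all and at most 12, crops included, and the job is handed in when it is done.

Besides the shell and the picture viewer there is one more tool, called as name(argument=value, ...), one argument or row to a line, values as JSON. play_rows: Moves the arm, as the interface text tells. Its arguments: {"type":"object","properties":{"increments":{"type":"array","items":{"type":"array"}},"squeeze":{"type":"number"}},"required":["increments"]}

```bash
mkdir -p pics; cat > h.py <<'E'
import numpy as np, cv2
from rig import status, optics, env
def shot(n,f):
    c=optics.camera(n); cv2.imwrite('pics/'+f,c['frame']); np.savez('pics/'+f+'.npz',**{k:np.array(v) for k,v in c.items()}); return c
def ray(f,uv,z):
    c=np.load('pics/'+f+'.npz'); K=np.array([[c['fx'],0,c['cx']],[0,c['fy'],c['cy']],[0,0,1.]])
    p=cv2.undistortPoints(np.array(uv,float).reshape(-1,1,2),K,c['distortion']).reshape(-1,2)
    T=c['extrinsics']; d=np.c_[p,np.ones(len(p))]@T[:3,:3].T; o=T[:3,3]
    return o+d*((np.array(z)-o[2])/d[:,2])[:,None]
def proj(f,P):
    c=np.load('pics/'+f+'.npz'); K=np.array([[c['fx'],0,c['cx']],[0,c['fy'],c['cy']],[0,0,1.]])
    T=np.linalg.inv(c['extrinsics']); r,_=cv2.Rodrigues(T[:3,:3])
    return cv2.projectPoints(np.array(P,float).reshape(-1,1,3),r,T[:3,3],K,c['distortion'])[0].reshape(-1,2)
E
python3 - <<'E'
from h import *
np.set_printoptions(precision=3,suppress=True)
for n in ['scene','side','wrist']:
    c=shot(n,n+'0.png'); print(n,c['fx'],c['extrinsics'].tolist())
a=[cv2.imread(f'pics/{n}0.png') for n in ['scene','side']]
s=status.sense(); print(s); 
E
```

```text
scene 405.8190197632958 [[0.27179157931511955, 0.6298759218792607, -0.7275889364539189, 1.4607644606774048], [0.9622202349244696, -0.19057204189036206, 0.19445954939687718, -0.21110957659552476], [-0.016172721332276572, -0.7529532654066186, -0.6578752337626177, 0.9138453526127986], [0.0, 0.0, 0.0, 1.0]]
side 435.65444112093536 [[-0.9769014014088253, -0.1429661981624429, 0.15882165503623905, 0.2963964238353048], [-0.21302949634429036, 0.709973873044963, -0.6712343355943833, 0.9369952458507074], [-0.016795404513467355, -0.6895634602968114, -0.7240304887300788, 1.0372410416450248], [0.0, 0.0, 0.0, 1.0]]
wrist 298.1437157145174 [[0.2692449776095622, 0.9158293135366173, 0.2979325603204084, 0.06462132478557843], [0.9630705065196654, -0.2555456146214585, -0.08480352775501243, 0.5275709312329245], [-0.0015301973665330056, 0.3097629857080868, -0.9508125741602443, 0.3727347473178405], [0.0, 0.0, 0.0, 1.0]]
{'time': 0.15, 'qpos': array([ 1.298,  0.126, -0.04 ,  1.405,  0.   ,  1.571]), 'qvel': array([-0.001, -0.001,  0.002,  0.001, -0.002, -0.001]), 'effort': array([  0.001, -43.628,  35.315,   0.014,  -0.   ,   0.   ]), 'ee_pos': array([0.141, 0.505, 0.256]), 'eef_rot': array([[ 0.963, -0.   ,  0.269],
       [-0.269, -0.001,  0.963],
       [-0.   , -1.   , -0.001]]), 'wrist_force': array([0.102, 0.307, 0.463]), 'ft_torque': array([0.009, 0.021, 0.015]), 'width': 0.997717436952438}
```

View pics/scene0.png

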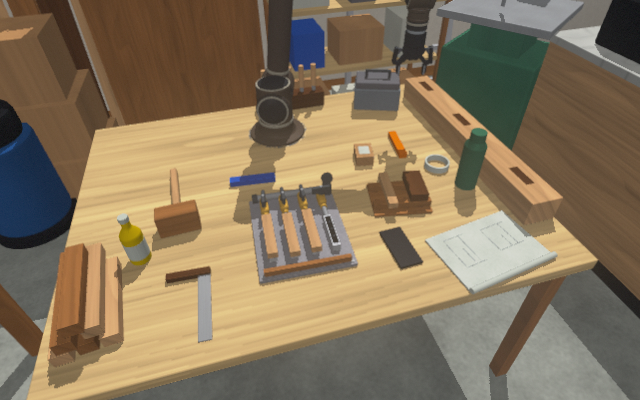

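View pics/side0.png

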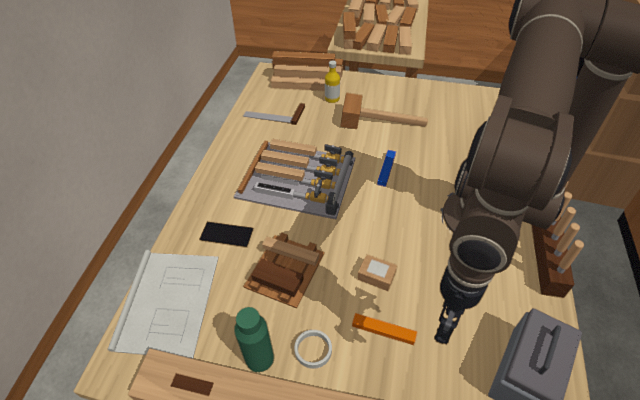

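The scene view shows the jig around (300,232), with the empty pad at (332,231). The bearers are at (400,190) and the slat lies on them at about (395,190). In the side view the jig is at (297,178) and the slat at (291,249). I'll enlarge both.

```bash
python3 - <<'E'
import cv2
a=cv2.imread('pics/scene0.png')[165:285,240:440]; cv2.imwrite('pics/c1.png',cv2.resize(a,None,fx=4,fy=4,interpolation=cv2.INTER_CUBIC))
a=cv2.imread('pics/side0.png')[135:305,230:370]; cv2.imwrite('pics/c2.png',cv2.resize(a,None,fx=3.5,fy=3.5,interpolation=cv2.INTER_CUBIC))
E
```

```text
(no output)
```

View pics/c1.png

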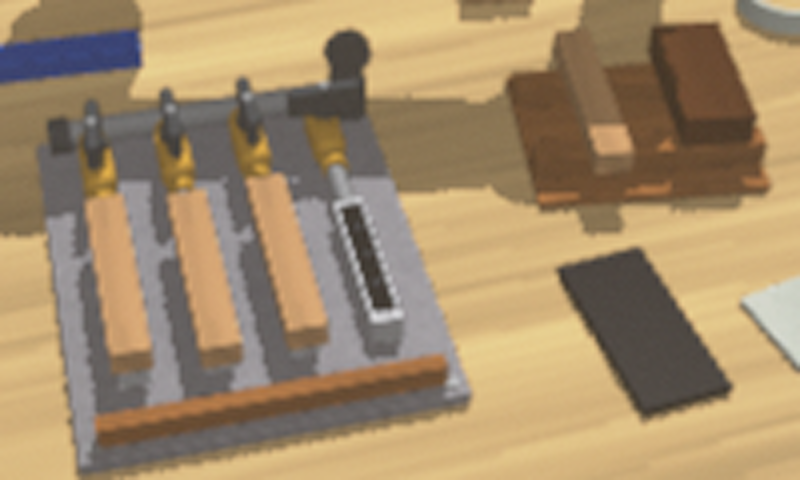

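View pics/c2.png

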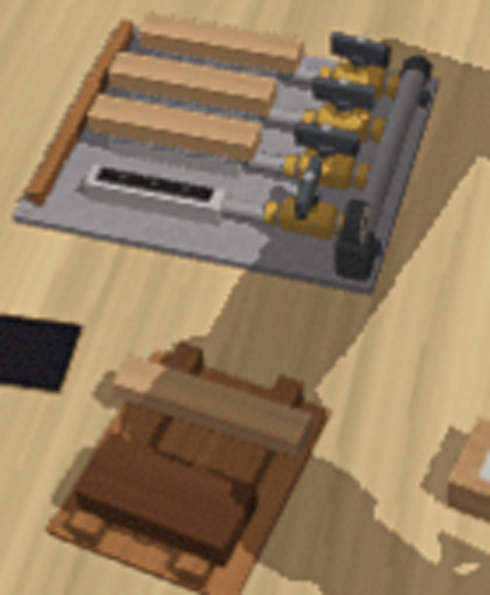

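```bash
python3 - <<'E'
from h import *
np.set_printoptions(precision=4,suppress=True)
S=lambda l:[(240+x/4-.375,165+y/4-.375) for x,y in l]
D=lambda l:[(230+x/3.5-.36,135+y/3.5-.36) for x,y in l]
print('jig scene +x-y,+x+y',ray('scene0.png',S([(78,462),(468,398)]),.012))
print('jig side +x+y,-x+y',ray('side0.png',D([(14,215),(374,290)]),.012))
print('seal scene',ray('scene0.png',S([(338,203),(360,198),(399,308),(377,312)]),.040))
print('seal side',ray('side0.png',D([(97,168),(213,187),(211,200),(95,186)]),.040))
print('slat scene',ray('scene0.png',S([(556,34),(584,30),(632,150),(597,153)]),.055))
print('slat side',ray('side0.png',D([(120,358),(312,418),(300,447),(115,385)]),.055))
E
```

```text
jig scene +x-y,+x+y [[ 0.7521 -0.1996  0.012 ]
 [ 0.7752  0.0748  0.012 ]]
jig side +x+y,-x+y [[0.77   0.0802 0.012 ]
 [0.4312 0.1016 0.012 ]]
seal scene [[0.5859 0.0344 0.04  ]
 [0.5854 0.0523 0.04  ]
 [0.7039 0.0461 0.04  ]
 [0.703  0.0297 0.04  ]]
seal side [[0.7017 0.033  0.04  ]
 [0.5913 0.0352 0.04  ]
 [0.5891 0.0511 0.04  ]
 [0.6966 0.0552 0.04  ]]
slat scene [[0.4544 0.2672 0.055 ]
 [0.4562 0.2922 0.055 ]
 [0.6099 0.2685 0.055 ]
 [0.6052 0.2409 0.055 ]]
slat side [[0.6128 0.2472 0.055 ]
 [0.4493 0.2728 0.055 ]
 [0.4527 0.3009 0.055 ]
 [0.6089 0.2737 0.055 ]]
```

View pics/wrist0.png

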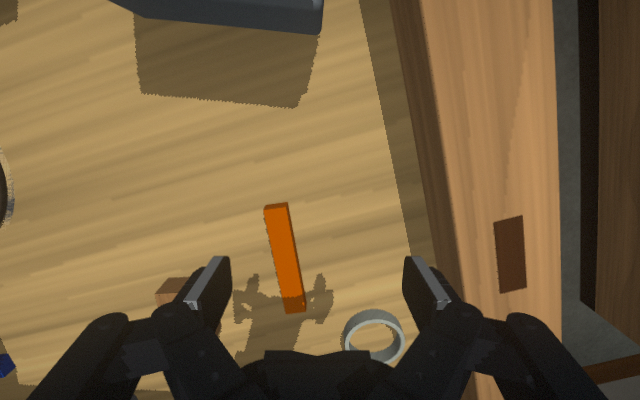

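play_rows(
  increments=[
    [[0,-2,0],[0,0,0],52],
    [[1,-2,-0.3],[0,0,0],52],
    [[3,0,-0.8],[0,0,0],52],
    [[3,0,-0.8],[0,0,0],52],
    [[3,0,-0.8],[0,0,0],52],
    [[3,0,-0.8],[0,0,0],52],
    [[3,0,-0.8],[0,0,0],52],
    [[3,0,-0.8],[0,0,0],52],
    [[3,0,-0.8],[0,0,0],52],
    [[3,0,-0.8],[0,0,0],52],
    [[3,0,-0.8],[0,0,0],52],
    [[3,0,-0.8],[0,0,0],52],
    [[3,0,-0.8],[0,0,0],52],
    [[3,0,-0.8],[0,0,0],52],
    [[3,0,-0.8],[0,0,0],52],
    [[3,0,-0.8],[0,0,0],52],
    [[2,0,-0.3],[0,-0.06,0],52],
    [[0,0,0],[0,-0.055,0],52],
    [[0,0,0],[0,0,0],52],
  ],
)

```text
time: 2.05
ee_pos: [0.5435, 0.2701, 0.2955]
eef_rot: [[0.987, -0.001, 0.158], [-0.158, -0.001, 0.987], [-0.001, -1.0, -0.001]]
wrist_force: [0.3, -0.4, -0.9]
width: 0.52
```

```bash
python3 - <<'E'
from h import *
np.set_printoptions(precision=4,suppress=True)
c=shot('wrist','w1.png'); s=status.sense(); print(s['qpos'],s['ee_pos'],s['eef_rot'],s['width'])
print(c['extrinsics'])
E
```

```text
[0.462  0.2922 0.2533 1.5329 0.0001 0.6214] [0.5431 0.2705 0.2958] [[ 0.9873 -0.0009  0.1587]
 [-0.1587 -0.0004  0.9873]
 [-0.0008 -1.     -0.0005]] 0.5194498367182614
[[ 0.158   0.9393  0.3047  0.4649]
 [ 0.9874 -0.1501 -0.0495  0.2835]
 [-0.0007  0.3087 -0.9512  0.4127]
 [ 0.      0.      0.      1.    ]]
```

View pics/w1.png

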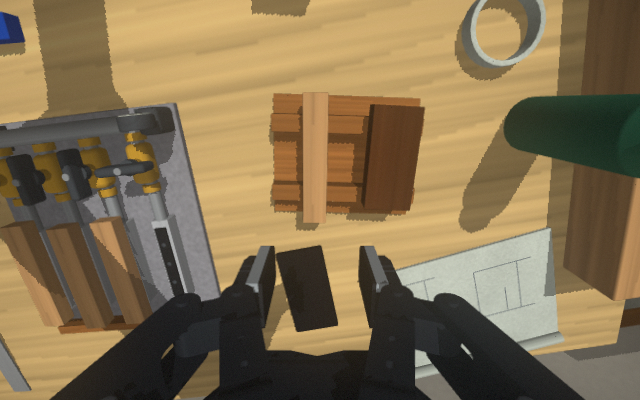

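The wrist view shows the slat top at columns 303–327, rows 92–222. The batten tops are at rows 114–131 and 181–198, and the offcut's left edge is at column 365–372. The valve handle of the empty zone is at (122,170). I'll turn these into positions.

```bash
python3 - <<'E'
from h import *
np.set_printoptions(precision=4,suppress=True)
p=ray('w1.png',[(303,92),(327,92),(326,222),(303,222)],.055); print(p,p.mean(0))
d=p[2]+p[3]-p[0]-p[1]; print('yaw',np.degrees(np.arctan2(d[1],d[0])))
print('battens',ray('w1.png',[(290,123),(290,189)],.033))
print('offcut top L',ray('w1.png',[(371,104),(364,208)],.063))
# slat edges by image gradient
g=cv2.cvtColor(cv2.imread('pics/w1.png'),6).astype(float)
for r in (148,160,172): 
    x=np.abs(np.diff(cv2.GaussianBlur(g,(3,3),0)[r])); print(r,[(i,int(x[i])) for i in range(290,340) if x[i]>8])
a=cv2.imread('pics/w1.png')[90:330,60:260]; cv2.imwrite('pics/c3.png',cv2.resize(a,None,fx=2.5,fy=2.5,interpolation=cv2.INTER_CUBIC))
E
```

```text
[[0.4499 0.2699 0.055 ]
 [0.4542 0.2967 0.055 ]
 [0.6106 0.272  0.055 ]
 [0.6059 0.2427 0.055 ]] [0.5301 0.2703 0.055 ]
yaw -9.426462351447837
battens [[0.4821 0.247  0.033 ]
 [0.5655 0.2313 0.033 ]]
offcut top L [[0.4747 0.3432 0.063 ]
 [0.5962 0.3218 0.063 ]]
148 [(294, 9), (295, 12), (296, 8), (301, 16), (302, 33), (303, 21), (325, 8), (326, 19), (327, 14)]
160 [(295, 17), (296, 13), (301, 15), (302, 32), (303, 21), (325, 11), (326, 18)]
172 [(295, 8), (296, 15), (297, 10), (301, 14), (302, 34), (303, 23), (325, 9), (326, 18), (327, 13)]
```

View pics/c3.png

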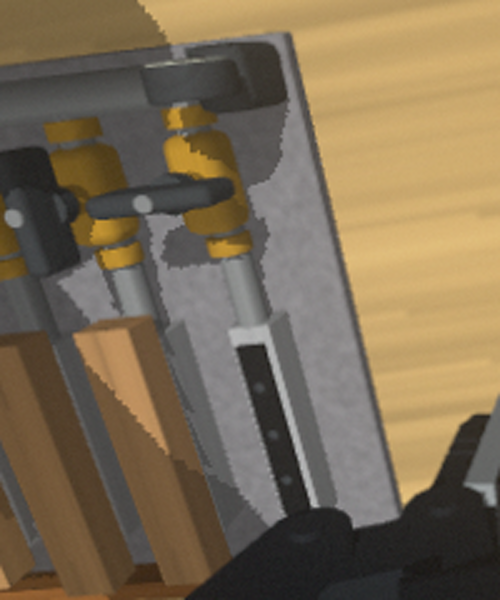

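play_rows(
  increments=[
    [[-1.2,2,-0.2],[0,0,0],55],
    [[0,3,0],[0,0,0],55],
    [[0,3,0],[0,0,0],55],
    [[0,3,0],[0,0,0],55],
    [[0,3,0],[0,0,0],55],
    [[0,3,0],[0,0,0],55],
    [[0,2,0],[0,0,0],55],
    [[0,1.5,0],[0,0,0],55],
    [[0,1.5,0],[0,0,0],55],
    [[0,1,0],[0,0,0],55],
    [[0,1,0],[0,0,0],55],
    [[0,0.5,0],[0,0,0],55],
    [[0,0,0],[0,0,0],55],
    [[0,0,0],[0,0,0],55],
  ],
)

```text
time: 3.5
ee_pos: [0.5311, 0.2708, 0.0518]
eef_rot: [[0.988, 0.001, 0.157], [-0.157, 0.0, 0.988], [0.001, -1.0, 0.0]]
wrist_force: [0.3, 0.2, 1.0]
width: 0.55
```

play_rows(
  increments=[
    [[0,0,0],[0,0,0],0],
    [[0,0,0],[0,0,0],0],
    [[0,0,0],[0,0,0],0],
    [[0,0,0],[0,0,0],0],
    [[0,0,0],[0,0,0],0],
    [[0,0,0],[0,0,0],0],
    [[0,-0.5,0],[0,0,0],0],
    [[0,-1,0],[0,0,0],0],
    [[0,-2,0],[0,0,0],0],
    [[0,-2.5,0],[0,0,0],0],
    [[0,-2.5,0],[0,0,0],0],
    [[0,-1.5,0],[0,0,0],0],
    [[0,0,0],[0,0,0],0],
  ],
  squeeze=50,
)

```text
time: 4.8
ee_pos: [0.532, 0.2712, 0.1543]
eef_rot: [[0.988, 0.004, 0.157], [-0.157, 0.002, 0.988], [0.004, -1.0, 0.003]]
wrist_force: [0.7, 1.4, -0.1]
width: 0.341
```

```bash
python3 - <<'E'
from h import *
np.set_printoptions(precision=4,suppress=True)
c=shot('wrist','w2.png'); s=status.sense(); print(s['ee_pos'],s['eef_rot'],s['width'])
C=lambda l:[(60+x/2.5-.3,90+y/2.5-.3) for x,y in l]
print('seal near',ray('w1.png',C([(236,346),(265,344)]),.04),'bar near',ray('w1.png',C([(231,328),(273,325)]),.036))
print('seal far', ray('w1.png',C([(281,507),(309,502)]),.04))
print('handle ends top',ray('w1.png',C([(90,205),(231,190)]),.086),'axis',ray('w1.png',C([(143,204)]),.086))
print('jig corner -x+y, far edge',ray('w1.png',C([(287,33),(399,505)]),.012))
E
```

```text
[0.5314 0.2708 0.1525] [[ 0.9876  0.0019  0.1572]
 [-0.1572  0.0009  0.9876]
 [ 0.0017 -1.      0.0012]] 0.34158766566432924
seal near [[0.5888 0.0384 0.04  ]
 [0.5901 0.0546 0.04  ]] bar near [[0.5794 0.0365 0.036 ]
 [0.5813 0.0601 0.036 ]]
seal far [[0.6919 0.0309 0.04  ]
 [0.691  0.0485 0.04  ]]
handle ends top [[0.4965 0.0246 0.086 ]
 [0.5004 0.091  0.086 ]] axis [[0.5    0.0491 0.086 ]]
jig corner -x+y, far edge [[0.4343 0.1027 0.012 ]
 [0.7188 0.0869 0.012 ]]
```

View pics/w2.png

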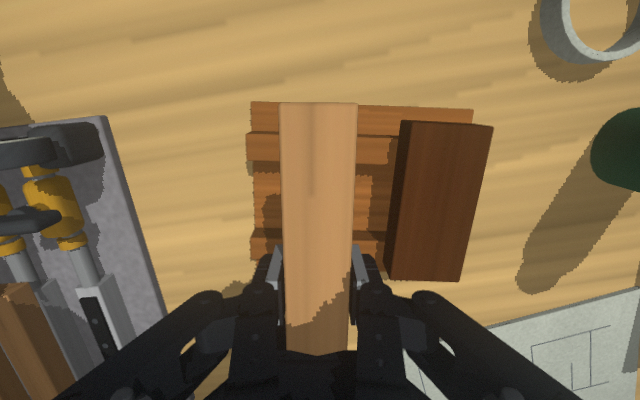

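The slat is held level, with its near end at columns 279–357, row 102. Next I'll go beside the empty pad, look from close up, and turn to the jig's yaw of about −3.6°.

play_rows(
  increments=[
    [[0,-2,0],[0,0,0],0],
    [[1.5,-3,-1.2],[0,0,0],0],
    [[2.5,-3,-2],[0,0,0],0],
    [[2.5,-2,-2],[0,0,0],0],
    [[2.5,0,-2],[0,0,0],0],
    [[2.5,0,-2],[0,0,0],0],
    [[2.5,0,-2],[0,0,0],0],
    [[1,0,-0.7],[0,0,0],0],
    [[0,0,0],[0,-0.05,0],0],
    [[0,0,0],[0,-0.045,0],0],
    [[0,0,0],[0,0,0],0],
    [[0,0,0],[0,0,0],0],
  ],
)

```text
time: 6.05
ee_pos: [0.6598, 0.1299, 0.2505]
eef_rot: [[0.998, -0.001, 0.063], [-0.063, -0.0, 0.998], [-0.001, -1.0, -0.0]]
wrist_force: [-0.0, 0.6, -0.6]
width: 0.343
```

```bash
python3 - <<'E'
from h import *
np.set_printoptions(precision=4,suppress=True)
c=shot('wrist','w3.png'); s=status.sense(); print(s['ee_pos'],s['eef_rot'],s['width'])
s2=[.5314,.2708,.1557]; p=ray('w2.png',[(279,102),(357,102)],.1557)
R=np.array([[.9876,.1572],[-.1572,.9876]]); print('slat near end in tool',(p[:,:2]-s2[:2])@R)
a=cv2.imread('pics/w3.png')[:,:320]; cv2.imwrite('pics/c4.png',cv2.resize(a,None,fx=1.5,fy=1.5,interpolation=cv2.INTER_CUBIC))
E
```

```text
[0.6599 0.1299 0.2508] [[ 0.998  -0.001   0.0632]
 [-0.0632 -0.0001  0.998 ]
 [-0.001  -1.     -0.0001]] 0.3416024057014119
slat near end in tool [[-0.0798 -0.0128]
 [-0.0798  0.0159]]
```

View pics/c4.png

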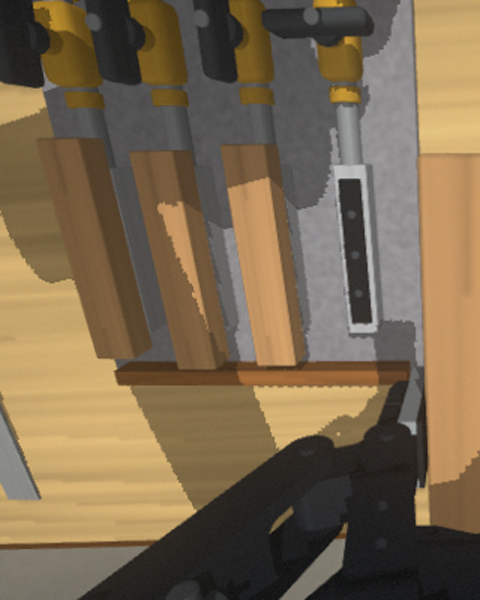

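```bash
python3 - <<'E'
from h import *
np.set_printoptions(precision=4,suppress=True)
C=lambda l:[(x/1.5-.17,y/1.5-.17) for x,y in l]
p=ray('w3.png',C([(338,180),(360,179),(371,328),(349,328)]),.04); print('seal',p,p.mean(0))
d=p[2]+p[3]-p[0]-p[1]; print(np.degrees(np.arctan2(d[1],d[0])))
p=ray('w3.png',C([(333,166),(372,165),(379,332),(350,333)]),.036); print('bar',p)
print('axis',ray('w3.png',C([(311,16)]),.087),'ends',ray('w3.png',C([(263,20),(358,20)]),.086))
print('clamped3 top',ray('w3.png',C([(222,145),(275,144),(304,364),(257,366)]),.062))
# nearby slat model for pad (.645,.043,-3.6deg) 
for yaw in (-3.1,-3.6,-4.1):
  a=np.radians(yaw); X=np.array([np.cos(a),np.sin(a)]);Y=np.array([-X[1],X[0]])
  P=[np.r_[np.array([.645,.043])+sx*.055*X+sy*.008*Y,.04] for sx,sy in((-1,-1),(-1,1),(1,1),(1,-1))]
  print(yaw,((proj('w3.png',P)+.17)*1.5).round(0).tolist())
E
```

```text
seal [[0.5904 0.0371 0.04  ]
 [0.5907 0.0528 0.04  ]
 [0.7039 0.0455 0.04  ]
 [0.7029 0.0281 0.04  ]] [0.647  0.0409 0.04  ]
-4.1469462068502
bar [[0.5806 0.0338 0.036 ]
 [0.5818 0.0617 0.036 ]
 [0.7093 0.0503 0.036 ]
 [0.7087 0.0269 0.036 ]]
axis [[0.5004 0.0496 0.087 ]] ends [[0.5001 0.0221 0.086 ]
 [0.504  0.0751 0.086 ]]
clamped3 top [[ 0.5625 -0.0288  0.062 ]
 [ 0.5644  0.0061  0.062 ]
 [ 0.7215 -0.0032  0.062 ]
 [ 0.721  -0.0395  0.062 ]]
-3.1 [[339.0, 179.0], [362.0, 179.0], [374.0, 324.0], [353.0, 324.0]]
-3.6 [[340.0, 179.0], [362.0, 179.0], [373.0, 324.0], [353.0, 324.0]]
-4.1 [[340.0, 179.0], [363.0, 179.0], [372.0, 324.0], [352.0, 324.0]]
```

play_rows(
  increments=[
    [[-0.9,0,-2],[0,0.003,0],0],
    [[0,0,-3],[0,0,0],0],
    [[0,0,-3],[0,0,0],0],
    [[0,0,-1],[0,0,0],0],
    [[0,2,0],[0,0,0],0],
    [[0,3,0],[0,0,0],0],
    [[0,3,0],[0,0,0],0],
    [[0,3,0],[0,0,0],0],
    [[0,2.5,0],[0,0,0],0],
    [[0,2,0],[0,0,0],0],
    [[0,1.2,0],[0,0,0],0],
    [[0,1,0],[0,0,0],0],
    [[0,0.5,0],[0,0,0],0],
    [[0,0.3,0],[0,0,0],0],
    [[0,0,0],[0,0,0],0],
    [[0,0,0],[0,0,0],0],
  ],
)

```text
time: 7.7
ee_pos: [0.6459, 0.0403, 0.0671]
eef_rot: [[0.998, 0.001, 0.066], [-0.066, 0.0, 0.998], [0.001, -1.0, 0.0]]
wrist_force: [0.1, -0.1, -0.1]
width: 0.342
```

```bash
python3 - <<'E'
from h import *
np.set_printoptions(precision=4,suppress=True)
c=shot('side','s1.png'); shot('scene','f1.png'); s=status.sense(); print(s['ee_pos'],s['eef_rot'],s['wrist_force'])
a=cv2.imread('pics/side1.png') if 0 else c['frame'][130:250,220:380]; b=cv2.imread('pics/f1.png')[165:285,240:400]
cv2.imwrite('pics/c5.png',np.vstack([cv2.resize(x,None,fx=2.5,fy=2.5,interpolation=2) for x in(a,b)]))
E
```

```text
[0.6459 0.0403 0.0671] [[ 0.9978  0.0012  0.0658]
 [-0.0658  0.0001  0.9978]
 [ 0.0012 -1.      0.0002]] [ 0.6192  0.1993 -1.358 ]
```

View pics/c5.png

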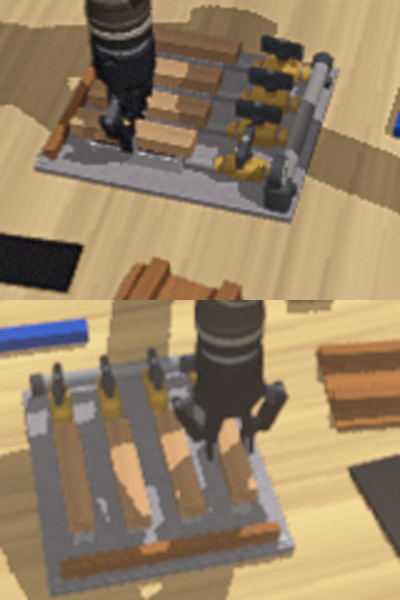

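The slat hovers over the pad, in line with its neighbours. Now I'll lower it slowly.

play_rows(
  increments=[
    [[0,0.3,0.05],[0,0,0],0],
    [[0,0.2,0],[0,0,0],0],
    [[0,0.15,0],[0,0,0],0],
    [[0,0.1,0],[0,0,0],0],
    [[0,0,0],[0,0,0],0],
    [[0,0,0],[0,0,0],0],
  ],
)

```text
time: 8.4
ee_pos: [0.6454, 0.0408, 0.0592]
eef_rot: [[0.998, 0.0, 0.066], [-0.066, 0.0, 0.998], [0.0, -1.0, 0.0]]
wrist_force: [-3.0, -0.2, 4.5]
width: 0.342
```

play_rows(
  increments=[
    [[0,0.03,0],[0,0,0],0],
    [[0,0,0],[0,0,0],0],
    [[0,0,0],[0,0,0],42],
    [[0,0,0],[0,0,0],50],
    [[0,0,0],[0,0,0],50],
    [[0,0,0],[0,0,0],50],
    [[0,0,0],[0,0,0],50],
    [[0,-0.5,0],[0,0,0],50],
    [[0,-1,0],[0,0,0],50],
    [[0,-2,0],[0,0,0],50],
    [[0,-3,0],[0,0,0],50],
    [[0,-4,0],[0,0,0],50],
    [[0,-4,0],[0,0,0],50],
    [[0,-2,0],[0,0,0],50],
    [[0,0,0],[0,0,0],50],
    [[0,0,0],[0,0,0],50],
  ],
)

```text
time: 10.0
ee_pos: [0.6457, 0.0408, 0.2244]
eef_rot: [[0.998, 0.002, 0.066], [-0.066, 0.0, 0.998], [0.002, -1.0, 0.0]]
wrist_force: [-0.0, 0.4, -0.6]
width: 0.501
```

```bash
python3 - <<'E'
from h import *
np.set_printoptions(precision=4,suppress=True)
c=shot('wrist','w4.png'); shot('side','s2.png'); s=status.sense(); print(s['qpos'],s['ee_pos'],s['wrist_force'],s['width'])
a=c['frame'][0:400,120:480]
cv2.imwrite('pics/c6.png',cv2.resize(a,None,fx=1.5,fy=1.5,interpolation=2))
E
```

```text
[0.0631 0.3631 0.1901 1.3996 0.     0.1288] [0.645  0.0407 0.2224] [ 0.6016  0.0091 -0.1614] 0.5010153768560032
```

View pics/c6.png

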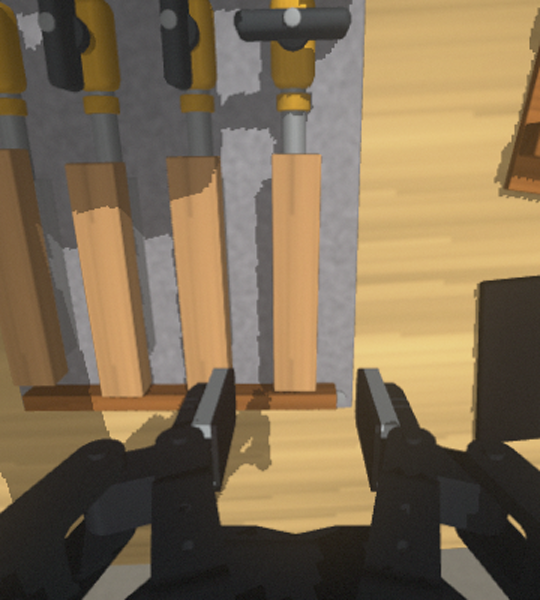

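```bash
python3 - <<'E'
from h import *
np.set_printoptions(precision=4,suppress=True)
C=lambda l:[(120+x/1.5-.17,y/1.5-.17) for x,y in l]
p=ray('w4.png',C([(272,155),(320,154),(316,390),(275,390)]),.062); print('slat',p,p.mean(0))
q=ray('w4.png',C([(168,158),(187,392)]),.062); print('neigh left',q)
for v in (p[3]-p[0],q[1]-q[0]): print(np.degrees(np.arctan2(v[1],v[0])))
print('axis',ray('w4.png',C([(292,17)]),.087),'ends',ray('w4.png',C([(237,11),(350,10),(350,38),(237,40)]),[.086,.086,.086,.086]))
# handle axis in scene/side start images: predicted spots
E
```

```text
slat [[0.5653 0.0329 0.062 ]
 [0.5667 0.0614 0.062 ]
 [0.7243 0.0509 0.062 ]
 [0.7224 0.0221 0.062 ]] [0.6447 0.0418 0.062 ]
neigh left [[ 0.5628 -0.0293  0.062 ]
 [ 0.72   -0.0401  0.062 ]]
-3.9149824767859682
-3.917438425287366
axis [[0.5002 0.0494 0.087 ]] ends [[0.4955 0.0221 0.086 ]
 [0.4987 0.0785 0.086 ]
 [0.5113 0.0781 0.086 ]
 [0.5084 0.0208 0.086 ]]
```

The slat lies flat, parallel to its neighbours at 62.3 mm spacing. Now the valve: go over its axis, estimated at (0.501, 0.049), and turn the tool by −90°.

play_rows(
  increments=[
    [[-1.4,0,-0.1],[0,0,0],40],
    [[-2.6,0,0],[0,0,0],40],
    [[-2.6,0,0],[0,0,0],40],
    [[-2.6,0,0],[0,0,0],40],
    [[-2.6,0,0],[0,0,0],40],
    [[-2.6,0,0],[0,0,0],40],
    [[0,0,0],[0,0.13,0],40],
    [[0,0,0],[0,0.13,0],40],
    [[0,0,0],[0,0.13,0],40],
    [[0,0,0],[0,0.13,0],40],
    [[0,0,0],[0,0.13,0],40],
    [[0,0,0],[0,0.13,0],40],
    [[0,0,0],[0,0.13,0],40],
    [[0,0,0],[0,0.13,0],40],
    [[0,0,0],[0,0.13,0],40],
    [[0,0,0],[0,0.13,0],40],
    [[0,0,0],[0,0.13,0],40],
    [[0,0,0],[0,0.13,0],40],
    [[0,0,0],[0,0,0],40],
    [[0,0,0],[0,0,0],40],
  ],
)

```text
time: 12.1
ee_pos: [0.5013, 0.0492, 0.2226]
eef_rot: [[-0.052, -0.002, 0.999], [-0.999, -0.0, -0.052], [0.0, -1.0, -0.002]]
wrist_force: [1.0, 0.7, -0.0]
width: 0.405
```

```bash
python3 - <<'E'
from h import *
np.set_printoptions(precision=4,suppress=True)
c=shot('wrist','w5.png'); s=status.sense(); print(s['qpos'],s['ee_pos'],s['eef_rot'],s['width'])
a=c['frame'][150:400,160:480]
cv2.imwrite('pics/c7.png',cv2.resize(a,None,fx=2,fy=2,interpolation=2))
E
```

```text
[ 0.0978  0.0887 -0.1545  1.3289  0.      1.721 ] [0.5014 0.0492 0.2228] [[-0.0523 -0.0013  0.9986]
 [-0.9986 -0.0001 -0.0523]
 [ 0.0002 -1.     -0.0013]] 0.39652891512233734
```

View pics/c7.png

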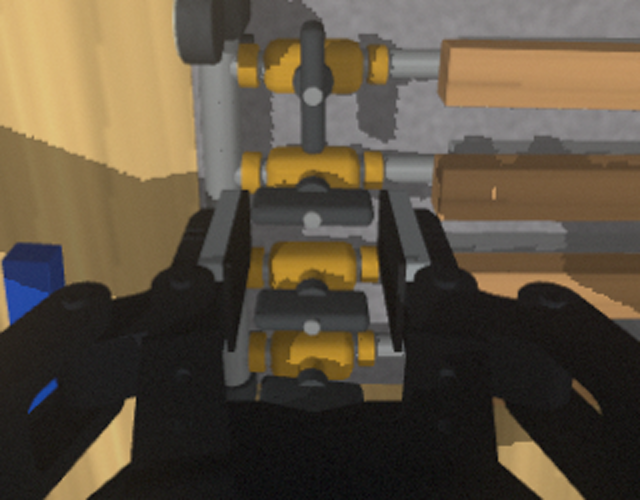

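```bash
python3 - <<'E'
from h import *
np.set_printoptions(precision=4,suppress=True)
C=lambda l:[(160+x/2-.25,150+y/2-.25) for x,y in l]
print(ray('w5.png',C([(313,96),(312,220),(312,327)]),.087))
print('edges',ray('w5.png',C([(303,45),(323,45),(302,140),(324,140),(313,150)]),.086))
E
```

```text
[[ 0.5003  0.0493  0.087 ]
 [ 0.4966 -0.0127  0.087 ]
 [ 0.4933 -0.0743  0.087 ]]
edges [[0.4972 0.0725 0.086 ]
 [0.5059 0.072  0.086 ]
 [0.4942 0.0282 0.086 ]
 [0.5042 0.0277 0.086 ]
 [0.4989 0.023  0.086 ]]
```

play_rows(
  increments=[
    [[0.05,2,-0.12],[0,0,0],40],
    [[0,3,0],[0,0,0],40],
    [[0,3,0],[0,0,0],40],
    [[0,2.5,0],[0,0,0],40],
    [[0,1.5,0],[0,0,0],40],
    [[0,1,0],[0,0,0],40],
    [[0,0.5,0],[0,0,0],40],
    [[0,0.5,0],[0,0,0],40],
    [[0,0,0],[0,0,0],40],
    [[0,0,0],[0,0,0],40],
  ],
)

```text
time: 13.15
ee_pos: [0.5009, 0.0488, 0.0841]
eef_rot: [[-0.055, 0.001, 0.998], [-0.998, 0.0, -0.055], [-0.0, -1.0, 0.001]]
wrist_force: [0.1, -0.5, 0.1]
width: 0.402
```

play_rows(
  increments=[
    [[0,0,0],[0,0,0],20],
    [[0,0,0],[0,0,0],0],
    [[0,0,0],[0,0,0],0],
    [[0,0,0],[0,0,0],0],
    [[0,0,0],[0,0,0],0],
    [[0,0,0],[0,0,0],0],
  ],
  squeeze=40,
)

```text
time: 13.75
ee_pos: [0.5004, 0.0489, 0.0842]
eef_rot: [[-0.055, 0.0, 0.998], [-0.998, 0.0, -0.055], [-0.0, -1.0, 0.0]]
wrist_force: [-3.6, 0.4, 6.2]
width: 0.123
```

play_rows(
  increments=[
    [[0,0,0],[0,-0.05,0],0],
    [[0,0,0],[0,-0.08,0],0],
    [[0,0,0],[0,-0.08,0],0],
    [[0,0,0],[0,-0.08,0],0],
    [[0,0,0],[0,-0.08,0],0],
    [[0,0,0],[0,-0.08,0],0],
    [[0,0,0],[0,-0.08,0],0],
    [[0,0,0],[0,-0.08,0],0],
    [[0,0,0],[0,-0.08,0],0],
    [[0,0,0],[0,0,0],0],
  ],
)

```text
time: 14.75
ee_pos: [0.5002, 0.0489, 0.0842]
eef_rot: [[0.595, 0.0, 0.804], [-0.804, 0.0, 0.595], [-0.0, -1.0, 0.0]]
wrist_force: [-2.9, 0.4, 5.9]
width: 0.126
```

play_rows(
  increments=[
    [[0,0,0],[0,-0.08,0],0],
    [[0,0,0],[0,-0.08,0],0],
    [[0,0,0],[0,-0.08,0],0],
    [[0,0,0],[0,-0.08,0],0],
    [[0,0,0],[0,-0.08,0],0],
    [[0,0,0],[0,-0.08,0],0],
    [[0,0,0],[0,-0.08,0],0],
    [[0,0,0],[0,-0.08,0],0],
    [[0,0,0],[0,-0.08,0],0],
    [[0,0,0],[0,-0.07,0],0],
    [[0,0,0],[0,-0.05,0],0],
    [[0,0,0],[0,-0.03,0],0],
    [[0,0,0],[0,0,0],0],
    [[0,0,0],[0,0,0],0],
  ],
)

```text
time: 16.15
ee_pos: [0.5001, 0.0487, 0.0842]
eef_rot: [[0.998, -0.0, 0.066], [-0.066, -0.0, 0.998], [-0.0, -1.0, -0.0]]
wrist_force: [-3.0, -0.5, 7.9]
width: 0.12
```

```bash
python3 -c "
from h import *
s=status.sense();print(s['ft_torque'],s['eef_rot'][:,0],s['qpos'])"
```

```text
[-0.07900306  0.85635332  0.11296182] [ 9.97842790e-01 -6.56486766e-02 -1.31643188e-04] [ 9.71166415e-02  1.42741937e-01 -4.04032992e-01  1.02418321e+00
 -1.72899634e-04  1.62812566e-01]
```

play_rows(
  increments=[
    [[0,0,0],[0,-0.03,0],0],
    [[0,0,0],[0,-0.02,0],0],
    [[0,0,0],[0,0,0],0],
    [[0,0,0],[0,0,0],0],
  ],
)

```text
time: 16.55
ee_pos: [0.5001, 0.0487, 0.0842]
eef_rot: [[1.0, -0.0, 0.018], [-0.018, 0.0, 1.0], [-0.0, -1.0, 0.0]]
wrist_force: [-4.0, 0.1, 7.2]
width: 0.125
```

```bash
python3 -c "
from h import *
s=status.sense();print(s['ft_torque'],s['eef_rot'][:,0],s['qpos'])"
```

```text
[-0.02705218  0.8872408  -0.82877476] [ 9.99841708e-01 -1.77916117e-02 -1.34521009e-04] [ 9.69222404e-02  1.42696634e-01 -4.04000560e-01  1.02422042e+00
  1.22549399e-04  1.14714791e-01]
```

The twist torque jumped to 0.83 N m, so the handle is against its stop. I'll release and lift.

play_rows(
  increments=[
    [[0,0,0],[0,0,0],20],
    [[0,0,0],[0,0,0],38],
    [[0,0,0],[0,0,0],38],
    [[0,0,0],[0,0,0],38],
    [[0,-0.5,0],[0,0,0],38],
    [[0,-1.5,0],[0,0,0],38],
    [[0,-3,0],[0,0,0],38],
    [[0,-4,0],[0,0,0],38],
    [[0,-4,0],[0,0,0],38],
    [[2,-3,3],[0,0,0],38],
    [[3,0,4],[0,0,0],38],
    [[3,0,4],[0,0,0],38],
    [[3,0,3],[0,0,0],38],
    [[0,0,0],[0,0,0],38],
    [[0,0,0],[0,0,0],38],
  ],
)

```text
time: 18.05
ee_pos: [0.6128, 0.1876, 0.2424]
eef_rot: [[1.0, -0.002, 0.015], [-0.015, -0.001, 1.0], [-0.002, -1.0, -0.001]]
wrist_force: [-0.5, -0.2, -0.1]
width: 0.384
```

```bash
python3 - <<'E'
from h import *
np.set_printoptions(precision=4,suppress=True)
c=shot('wrist','w6.png'); d=shot('side','s3.png'); s=status.sense(); print(s['ee_pos'],s['wrist_force'],s['time'])
a=cv2.resize(c['frame'][0:300,0:400],None,fx=2,fy=2,interpolation=2)
cv2.imwrite('pics/c8.png',a)
E
```

```text
[0.6121 0.1864 0.2437] [ 0.1815 -0.4409 -0.5088] 18.15
```

No pictures left, so I'll check by code: the orientation of the dark handle blobs, and the slat's edges.

```bash
python3 - <<'E'
from h import *
np.set_printoptions(precision=4,suppress=True)
a=np.radians(-3.9); X=np.array([np.cos(a),np.sin(a)]);Y=np.array([-X[1],X[0]])
for f in ('w6.png','s3.png'):
  im=cv2.imread('pics/'+f); hsv=cv2.cvtColor(im,cv2.COLOR_BGR2HSV)
  for k in range(3):
    ctr=np.array([.5,.0487])-.062*k*Y
    # correlate: mean darkness contrast of a top-face model vs angle
    best=[]
    for t in range(-30,121,2):
      b=a+np.radians(t); h=np.array([-np.sin(b),np.cos(b)]); w=np.array([h[1],-h[0]])
      def mean(L,W,n=25):
        P=[np.r_[ctr+l*h+m*w,.086] for l in np.linspace(-L,L,n) for m in np.linspace(-W,W,7)]
        q=proj(f,P).astype(np.float32); return cv2.remap(hsv[:,:,2],q[:,0:1],q[:,1:2],1,borderMode=cv2.BORDER_REPLICATE).mean()
      best.append((mean(.028,.004),t))
    print(f,'zone',k,sorted(best)[:3], proj(f,[np.r_[ctr,.086]])[0].round())
im=cv2.imread('pics/w6.png'); g=cv2.cvtColor(im,6)
# slat still as placed: project the outline, report brightness just inside/outside edges
c0=np.array([.6455,.0408])
for sx,sy in((1,0),(-1,0),(0,1),(0,-1)):
  for e in(-.005,.005):
    q=proj('w6.png',[np.r_[c0+X*sx*(.08+e)+Y*sy*(.015+e),.062]])[0]; u,v=q.astype(int); print(sx,sy,e,(u,v),im[v,u] if 0<=v<400 and 0<=u<640 else None)
E
```

```text
w6.png zone 0 [(np.float64(63.4), 80), (np.float64(63.56), 82), (np.float64(63.56), 84)] [151.  66.]
w6.png zone 1 [(np.float64(57.68571428571428), 84), (np.float64(57.76571428571429), 86), (np.float64(57.88), 82)] [79. 63.]
w6.png zone 2 [(np.float64(58.86857142857143), 94), (np.float64(58.988571428571426), 92), (np.float64(58.994285714285716), 96)] [ 9. 61.]
s3.png zone 0 [(np.float64(72.33714285714285), 82), (np.float64(72.43428571428572), 80), (np.float64(72.53142857142858), 84)] [318. 185.]
s3.png zone 1 [(np.float64(68.90857142857143), 88), (np.float64(68.90857142857143), 90), (np.float64(69.10285714285715), 92)] [323. 171.]
s3.png zone 2 [(np.float64(72.02857142857142), 88), (np.float64(72.06285714285714), 90), (np.float64(72.16), 86)] [328. 158.]
1 0 -0.005 (np.int64(185), np.int64(276)) [ 94 143 188]
1 0 0.005 (np.int64(186), np.int64(284)) [ 52  99 150]
-1 0 -0.005 (np.int64(173), np.int64(145)) [ 91 138 178]
-1 0 0.005 (np.int64(172), np.int64(135)) [92 91 94]
0 1 -0.005 (np.int64(189), np.int64(216)) [103 156 205]
0 1 0.005 (np.int64(198), np.int64(217)) [ 60  89 117]
0 -1 -0.005 (np.int64(170), np.int64(215)) [ 98 146 192]
0 -1 0.005 (np.int64(161), np.int64(215)) [137 136 140]
```

```bash
cat > fit.py <<'E'
from h import *
from scipy.optimize import differential_evolution as DE
def fit(f,k,z0=.06):
  im=cv2.resize(cv2.imread('pics/'+f),None,fx=4,fy=4,interpolation=2); hsv=cv2.cvtColor(im,cv2.COLOR_BGR2HSV)
  dark=((hsv[:,:,2]<95)&(hsv[:,:,1]<90)).astype(float)
  a=np.radians(-3.9); Y=np.array([-np.sin(a),np.cos(a)]); c0=np.array([.5,.0487])-.062*k*Y
  def cost(p,g=0):
    c=c0+p[:2]; b=a+np.radians(p[2]); h=np.array([-np.sin(b),np.cos(b)]); w=np.array([h[1],-h[0]])
    def hull(L,W,zz):
      P=[np.r_[c+s*L*h+t*W*w,z] for s in(-1,1) for t in(-1,1) for z in zz]
      m=np.zeros(dark.shape,np.uint8); cv2.fillConvexPoly(m,cv2.convexHull((proj(f,P)*4+1.5).round().astype(np.int32)),1); return m>0
    i=hull(.03,.0055,(z0,.086)); o=hull(.036,.0115,(z0,.086))&~i
    return dark[o].mean()-dark[i].mean()
  r=DE(cost,[(-.004,.004),(-.004,.004),(60,110)],seed=1,maxiter=25,popsize=10)
  return r.x.round(4),round(r.fun,3)
if __name__=='__main__':
  for f in('w6.png','s3.png'):
    for k in(0,1): print(f,k,fit(f,k))
E
python3 fit.py
```

```text
w6.png 0 (array([-7.00000e-04,  8.00000e-04,  9.36845e+01]), np.float64(-0.297))
w6.png 1 (array([3.80000e-03, 1.30000e-03, 9.39756e+01]), np.float64(-0.475))
s3.png 0 (array([2.00000e-03, 6.00000e-04, 8.56573e+01]), np.float64(-0.626))
s3.png 1 (array([8.00000e-04, 2.40000e-03, 8.44417e+01]), np.float64(-0.648))
```

play_rows(
  increments=[
    [[-1,0,-2],[0,0,0],38],
    [[-1,0,-3],[0,0,0],38],
    [[-1,0,-3],[0,0,0],38],
    [[0,1,-3],[0,0,0],38],
    [[0,2,-2.8],[0,0,0],38],
    [[0,2,0],[0,0,0],38],
    [[0,0,0],[0,0,0],38],
    [[0,0,0],[0,0,0],38],
    [[0,0,0],[0,0,0],38],
  ],
)

```text
time: 19.05
ee_pos: [0.5807, 0.0497, 0.1953]
eef_rot: [[1.0, 0.002, 0.016], [-0.016, 0.0, 1.0], [0.002, -1.0, 0.0]]
wrist_force: [0.5, 0.4, 0.6]
width: 0.379
```

```bash
python3 - <<'E'
from h import *
import fit
np.set_printoptions(precision=4,suppress=True)
c=shot('wrist','w7.png'); print(c['extrinsics'][:3,3],proj('w7.png',[[.5,.0487,.086]]))
for k in(0,1): print(k,fit.fit('w7.png',k))
# top-face edges: brightness profiles across handle at stations along jig x
a=np.radians(-3.9); X=np.array([np.cos(a),np.sin(a)]);Y=np.array([-X[1],X[0]])
g=cv2.cvtColor(cv2.imread('pics/w7.png'),6)
for k in (0,1):
 for s in(-.025,-.018,.018,.025):
  P=[np.r_[np.array([.5,.0487])-.062*k*Y+s*X+t*Y,.086] for t in np.arange(-.016,.0161,.002)]
  q=proj('w7.png',P).astype(np.float32); print(k,s,cv2.remap(g,q[:,0:1],q[:,1:2],1).ravel())
E
```

```text
[0.5007 0.0516 0.3122] [[312.6286 101.6248]]
0 (array([ 0.0003,  0.0008, 89.8088]), np.float64(-0.698))
1 (array([-0.0015,  0.0001, 92.9114]), np.float64(-0.42))
0 -0.025 [ 95  92  95  93 106 124  67  78  84  85  74  87  87  82  95  96  97]
0 -0.018 [ 94  96  94  93 128 148  65  78  85  86  76  80  94  88  96  95  93]
0 0.018 [101 100 100  99 100 106  71  77  84  89  83  96 150 139 148 164 166]
0 0.025 [ 98 100  98  99  97  89  70  79  83  88  86  86 143 132 157 156 155]
1 -0.025 [ 86  86  84  87  89  86  88  50  53  53  49  46  42  49 103  99  92]
1 -0.018 [90 89 88 91 90 91 88 52 52 53 50 47 42 41 81 87 91]
1 0.018 [ 94  94  90  94  94  97  82  54  56  57  54  61  53  48 102 145 155]
1 0.025 [ 94  91  92  92  90  92  82  73  81  83  79  65  54  52 122 138 143]
```

```bash
python3 -c "
from rig import finish_job
print(finish_job())"
```

```text
the job is handed in; nothing more can be done
None
```

I laid the loose slat on the empty pad and then opened that pad's valve to its stop. I handed the job in at about 19 s with the gripper clear of everything.

- **Slat:** It made light contact with the pad (about 5 N) before I let go. Afterwards it lay parallel to the clamped slat beside it, 62.3 mm away and about 2 mm further towards the jig's −x. Against my estimate of the pad's centre it was within about 1 mm. A code check after the valve move found its edges unchanged.
- **Valve:** I turned the handle anticlockwise until the torque rose to about 0.8 N m, which showed it was at its stop. A close overhead check by code put it at 89.8°, in line with its pipe.
- **Other objects:** My planned paths kept clear of the other handles, the clamped slats and the bystander objects. I felt no unexpected force on the way. I did not check each of those objects again at the end.

**Checks that disagreed:** Two earlier code fits from worse viewpoints gave the handle angle as about 86° and 94°. I went with the overhead one. The final checks of the handle and the slat's edges were by code only, because I had used up the 12 pictures.

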